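# Hold the heatsink over the power board for its screws

### The job

Pick up the power board, set it down gently, without dropping it, flat on the two narrow ledges of the assembly stand, inside the guides and either way round, and let go of it. Then pick up the large aluminium heatsink and hold it level and still, hovering about 1 cm above the board's four brass standoffs, with its four flange holes lined up over the threaded holes so that I can start the screws; finish while still holding it there. The thermal pads on the transistors are sticky, so the heatsink must never touch the board, and leave the other things on the bench alone.

Things in the scene. Friction and masses are not known exactly. Their poses are not given: they have to be found in the camera images.
- stand: Stand fixed to the bench: aluminium base 196 x 126 x 8 mm, two black ledges on legs, each 176 x 10 mm, flat tops 60 mm above the bench. Origin on the bench under its middle, z up, x along the ledges. Ledge tops span 39 to 49 mm either side of the x axis. The 160 x 92 mm board lies across both ledges, its x axis along the stand's, either way round, with 3 mm play all round.
- stand_seat (a point): Middle of the stand at ledge height, where the board's origin belongs. Around it, each ledge has a 56 mm long guide in its middle (inner face 49 mm from the stand's x axis) and a 12 mm wide stop at each end (inner face 83 mm from its y axis). These faces rise upright 3 mm above the ledge, then slope outward at 45 degrees up to 8 mm above it.
- board: Green circuit board 160 (x) x 92 (y) x 2 mm, 0.34 kg (varies), loose on the bench, parts up. Origin: centre of its underside; z up, x towards the white transformer. Four brass threaded standoffs, 8.4 mm wide, tops 14 mm above the underside, at x -67 and +5, y -17 and +17 mm (pattern centre x = -31 mm). Between them three transistors with grey thermal pads; all other parts at most 14 mm high.
- transformer_top (a point): Centre of the top face of the white transformer block on the board, 52 mm along the board's +x and 42 mm above its underside. The block is 42 (x) x 40 (y) x 40 mm tall, firmly soldered to the board, and a sound handle from above: the board is bare beside it, and it holds most of the weight.
- post_a (a point): Centre of the top (threaded hole) of the standoff at x = +5, y = +17 mm of the board frame.
- post_b (a point): Centre of the top of the diagonally opposite standoff, at x = -67, y = -17 mm of the board frame.
- heatsink: Aluminium heatsink 88 (x) x 50 (y) x 38 mm tall, 0.15 kg (varies), loose, fins up. Origin: centre of its underside, z up, x along the fins. Fin pack 56 (x) x 50 (y) mm, outer fins flush with the base sides: grip across y. Bare 16 mm flanges at both x ends, 5 mm thick, with 6 mm through holes at x -36 and +36, y -17 and +17 mm: the standoffs' pattern, so it fits either way round.
- hole_a (a point): Centre of the flange hole at x = +36, y = +17 mm of the heatsink frame, at the underside.
- hole_b (a point): Centre of the diagonally opposite flange hole, at x = -36, y = -17 mm of the heatsink frame, at the underside.
- screwdriver: Screwdriver with an orange handle lying on the bench; leave it alone.
- small_heatsink: Small black finned heatsink, 40 x 30 x 25 mm, without flanges; not needed, leave it alone.
- screw_bin: Open black bin of screws, 84 x 90 x 45 mm, on the far side of the stand; leave it alone.
Not all that is in view belongs to the job. What is meant by the board is not blue, brown or red, and is the larger of those in its own colour.

How it is judged:
On the way:
1. the board lies flat on both ledges of the stand, inside the guides, and is let go (x of board in the frame of stand between -0.006 and 0.006 m and y of board in the frame of stand between -0.006 and 0.006 m and z of board in the frame of stand between 0.057 and 0.0635 m and angle between board's own z axis and vertical below 0.04 rad and angle between the x axis of board and the x axis of stand, either way round below 0.1 rad and contact force between board and stand above 0.5 N and contact force between the fingers and board below 0.2 N), for 0.3 s.
At the end, for the whole second after the job is handed in: Board flat on the ledges inside the guides (6 mm, 0.1 rad), let go. Heatsink held by the fingers, upright, level to 0.08 rad, still, underside 4 to 16 mm above the standoff tops, touching neither board nor stand, each hole centre within 3.5 mm sideways of its standoff axis, either way round (all of step 1 and ((horizontal distance between hole_a and post_a below 0.0035 m and horizontal distance between hole_b and post_b below 0.0035 m) or (horizontal distance between hole_a and post_b below 0.0035 m and horizontal distance between hole_b and post_a below 0.0035 m)) and z of hole_a in the frame of board between 0.018 and 0.03 m and z of hole_b in the frame of board between 0.018 and 0.03 m and angle between heatsink's own z axis and vertical below 0.08 rad and contact force between the fingers and heatsink above 1 N and contact force between heatsink and board below 0.1 N and contact force between heatsink and stand below 0.1 N and linear speed of each of heatsink, board below 0.02 m/s); the arm keeps its last pose, push and grip.
It fails at once if the heatsink touches the board (contact force between heatsink and board above 0.3 N).
It fails at once if the board is dropped (falls over 1 cm out of the fingers) (contact force between the fingers and board below 0.05 N and linear speed of board above 0.45 m/s).
It fails at once if the screwdriver is disturbed (distance of screwdriver from where it was at the start of the episode above 0.015 m).
It fails at once if the small heatsink is disturbed (distance of small_heatsink from where it was at the start of the episode above 0.015 m).
It fails at once if the screw bin is disturbed (distance of screw_bin from where it was at the start of the episode above 0.015 m).
It also fails if it takes over 58 s, if anything falls off the work surface, if the arm or the gripper's body presses on something with over 40 N, if the wrist force passes 120 N, or if a joint passes its speed limit or range.

### The arm

A 6-joint arm with a two-finger parallel gripper is mounted at the origin on the work surface. World frame = base frame: x ahead of the robot, y to its left, z up, the work surface at z = 0. Lengths are in m, angles in rad, forces in N, time in s.
With the tool pointing down it reaches from about 0.3 to 0.775 m from the base axis. Payload 14.6 kg.
Tool frame: the origin (TCP) lies at the very end of the fingers, on their centre line; the grasp point (between the pads) lies 19 mm behind it (ctrl.hold_point_z is the distance from the TCP to the grasp point, in m); x points along the fingers, y is the direction in which the jaws open and shut, and the axes are right-handed (so a half turn about x gives the same grasp; the last joint's range is limited). The gripper opens to 94 mm and grips with 3 to 60 N. Pads are 16 mm wide; open, the fingers measure 119 mm over their backs; the gripper's body (75 mm by 177 mm) begins 78 mm behind the grasp point.
Start: joints at [-1.348, 0.3, 1.521, -0, 1.321, -0.067], TCP at [0.157, -0.527, 0.205] pointing down, gripper open.
Joint ranges: [-3.03, 3.03], [-0.79, 2.21], [0.23, 2.52], [-1.04, 4.18], [0, 3.07], [-2.55, 2.55]. Speed limits (rad/s): [2.22, 2.22, 2.57, 3.14, 3.14, 3.14].

### API

Orientations are given as [roll, pitch, yaw] about the fixed x, y, z axes, in that order (R = Rz(yaw) Ry(pitch) Rx(roll)).
In Python, from station import get_obs, camera, ticket, ctrl gives the robot as it stands.
- The arm moves only by the tool step_arm, never from a script. Its argument "motion" is a list that holds one entry, the list of rows, each a list of 6 numbers: the shift along the tool's x, y, z in m, then the turn, a rotation vector about the tool's x, y, z in degrees. A call has 1 to 12 rows; each row shifts and turns the commanded pose from where the row before left it, along the tool's axes as they then stand; what a row does not reach is not made up. A row lasts 1/8 s, in which the tool goes at most 62.5 mm and 10.7 degrees, less where a joint would pass 70% of its speed; a pose out of reach is approached as far as the arm can. A call is refused whole if a number of a shift passes 0.0625 or a number of a turn 10.7, either way. A call with a gripper value outside its range is refused whole. "fingers" is the finger opening in m, from 0 to 0.094, set as the call begins (left out, the last holds). The fingers move at their own pace and stop on an object; "squeeze" is the grip in N (left out, the last holds). Time passes only in rows, so rows that do not move let the fingers close. It gives the time, the measured TCP pose, the force and the opening at its end, in the units of the state.
- get_obs(): the state, without advancing time (a new reading comes with each control period).
- camera(name): name is "scene" or "top"; returns a dict with "pixels" (400x640x3 uint8, red, green, blue), "fx", "fy", "cx", "cy" (pixels), "k1" (the pictures are not rectified: a ray, as slopes to the right and down, at radius r is drawn at 1 + k1 r^2 times it, then the intrinsics apply), "extrinsics" (4x4, takes a point from world to camera coordinates). Camera axes: x right, y up, looking along -z (the intrinsics and any distortion apply to the point x, -y, -z); pixel columns grow to the right and rows downward; lengths in m; the calibration is good to about 2 mm. A picture is of the moment at which its call begins. There is no depth.
- ticket.hand_in(): hands the job in, once; it reports no verdict.
The state is a dict: "time_s": time; "qpos": joint angles; "joint_vel": joint speeds; "tau": joint torques, N m; "ee_pos": TCP position; "eef_rot": TCP orientation; "force": force on the tool from outside, world axes, zero at the start; "moment": the same for the moment, N m; "grip_width": finger opening in m.
Only numpy, scipy, OpenCV 4.12 (cv2) and the standard library are available. Lean on these libraries where they do the work, as an engineer would, in place of code of your own. Each camera call takes 0.05 s, during which the arm holds its last target.

## Working session

There is one attempt and no reset: what is moved stays moved. The work goes in short steps, Python scripts to look and compute and a tool call to move; the robot and the scene stay as the last step left them, time stands still between calls to the robot, and variables do not carry over. Pictures are saved under pics/ and viewed, and the job is handed in when it is done.

Besides the shell and the picture viewer there is one more tool, called after "Emit:" in YAML: its name, and indented under it one key for each argument. step_arm: Moves the arm, as the interface text tells. Its arguments: {"type":"object","properties":{"motion":{"type":"array","items":{"type":"array","items":{"type":"array","items":{"type":"number"}}}},"fingers":{"type":"number"},"squeeze":{"type":"number"}},"required":["motion"]}

```bash
mkdir -p pics; ls; python3 - <<'E'
from station import get_obs,camera,ctrl
import cv2,numpy as np
for n in("scene","top"):
    c=camera(n); cv2.imwrite(f"pics/{n}0.png",c["pixels"][:,:,::-1])
    print(n,c["fx"],c["fy"],c["cx"],c["cy"],c["k1"]);print(np.round(c["extrinsics"],4))
o=get_obs()
for k,v in o.items():print(k,np.round(v,4))
print(ctrl.hold_point_z)
E
```

```text
pics
scene 399.2323238325912 399.2323238325912 318.02796737943686 205.2268823142969 -0.007860115593068175
[[-0.6832  0.73    0.0184  0.3126]
 [-0.4383 -0.4301  0.7892  0.2002]
 [ 0.5841  0.5311  0.6138 -1.4403]
 [ 0.      0.      0.      1.    ]]
top 418.00774924488536 418.00774924488536 318.20038596143604 200.35576522576503 -0.037858965451899596
[[ 0.0282 -0.9994  0.0196  0.0251]
 [ 0.9903  0.0306  0.1358 -0.5617]
 [-0.1363  0.0156  0.9905 -1.3051]
 [ 0.      0.      0.      1.    ]]
time_s 0.1
qpos [-1.3476  0.3004  1.5215  0.      1.3207 -0.0666]
joint_vel [-0.0001 -0.0009 -0.0012 -0.0007 -0.0005 -0.0002]
tau [ 7.00000e-04 -5.32640e+01 -3.53282e+01  7.10000e-02  2.35000e-02
 -1.00000e-04]
ee_pos [ 0.1571 -0.5268  0.205 ]
eef_rot [-1.6377  1.5698  1.7937]
force [-0.5554 -0.0385 -0.9132]
moment [-0.0175  0.009   0.0054]
grip_width 0.0941
0.0188
```

View pics/scene0.png

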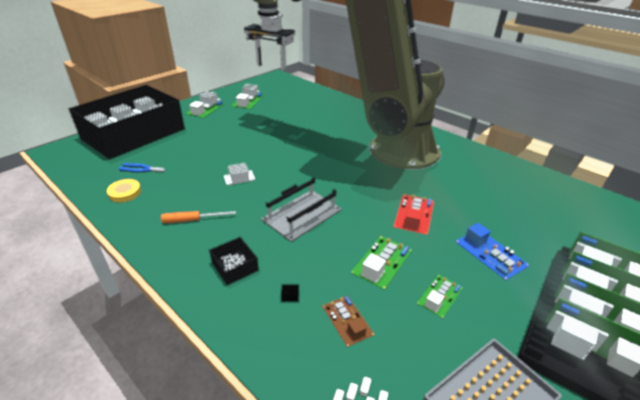

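View pics/top0.png

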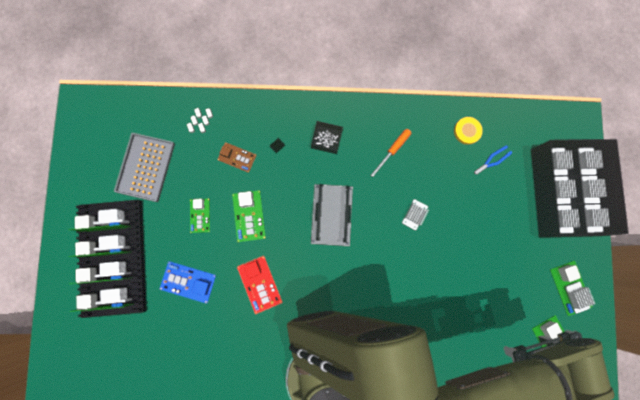

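The top view shows the larger green board at about (249,216), the stand at (332,214), the heatsink at (415,214), the bin at (325,137) and the screwdriver at (392,152). I'll enlarge these.

```bash
cat > h.py <<'E'
import numpy as np,cv2
from station import get_obs,camera,ctrl
def crop(n,x0,y0,w,h,s,out,c=None):
    c=c or camera(n); im=c["pixels"][y0:y0+h,x0:x0+w,::-1]
    im=cv2.resize(im,None,fx=s,fy=s,interpolation=cv2.INTER_CUBIC)
    for i in range(0,w,10):
        cv2.line(im,(i*s,0),(i*s,6 if i%50 else 12),(255,255,255),1); 
        if i%20==0: cv2.putText(im,str(x0+i),(i*s+2,18),0,.4,(255,255,255),1)
    for i in range(0,h,10):
        cv2.line(im,(0,i*s),(6,i*s),(255,255,255),1)
        if i%20==0: cv2.putText(im,str(y0+i),(8,i*s+4),0,.4,(255,255,255),1)
    cv2.imwrite(out,im); return c
def proj(c,P):
    P=np.atleast_2d(P); E=np.array(c["extrinsics"]); q=P@E[:3,:3].T+E[:3,3]
    a=q[:,0]/-q[:,2]; b=-q[:,1]/-q[:,2]; f=1+c["k1"]*(a*a+b*b)
    return np.c_[c["fx"]*a*f+c["cx"],c["fy"]*b*f+c["cy"]]
def unproj(c,uv,z):
    E=np.array(c["extrinsics"]); R=E[:3,:3]; C=-R.T@E[:3,3]; out=[]
    for u,v in np.atleast_2d(uv):
        a0,b0=(u-c["cx"])/c["fx"],(v-c["cy"])/c["fy"]; a,b=a0,b0
        for _ in range(10):
            f=1+c["k1"]*(a*a+b*b); a,b=a0/f,b0/f
        d=R.T@np.array([a,-b,-1]); out.append(C+d*(z-C[2])/d[2])
    return np.array(out)
E
python3 - <<'E'
from h import *
c=crop("top",220,170,140,90,5,"pics/t1.png")
crop("top",360,115,100,120,5,"pics/t2.png",c)
c=crop("scene",250,170,150,110,5,"pics/s1.png")
crop("scene",210,150,50,50,10,"pics/s2.png",c)
crop("scene",345,225,75,70,8,"pics/s3.png",c)
E
```

```text
(no output)
```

View pics/t1.png

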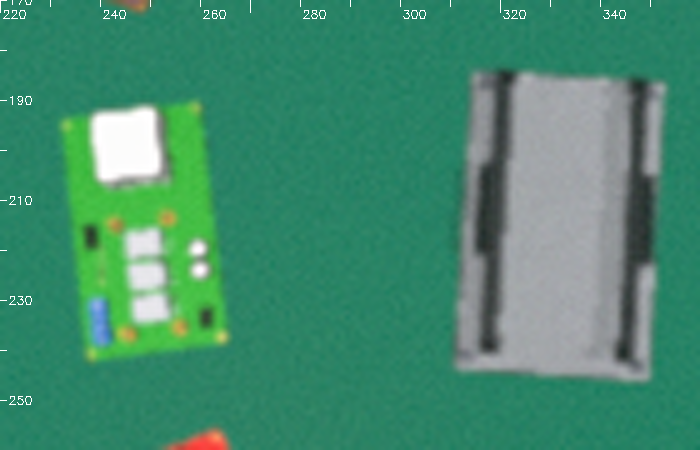

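View pics/t2.png

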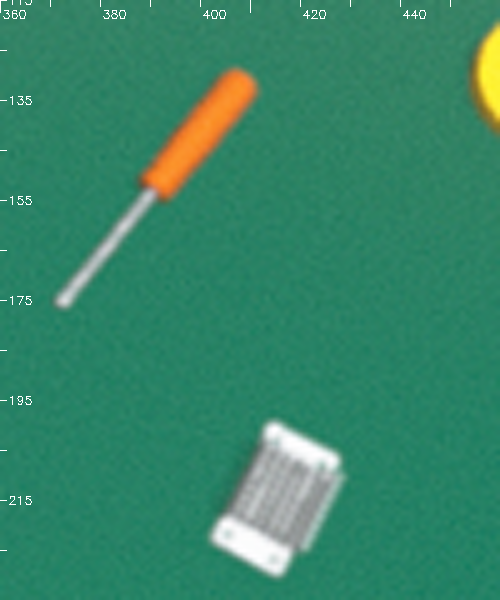

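View pics/s1.png

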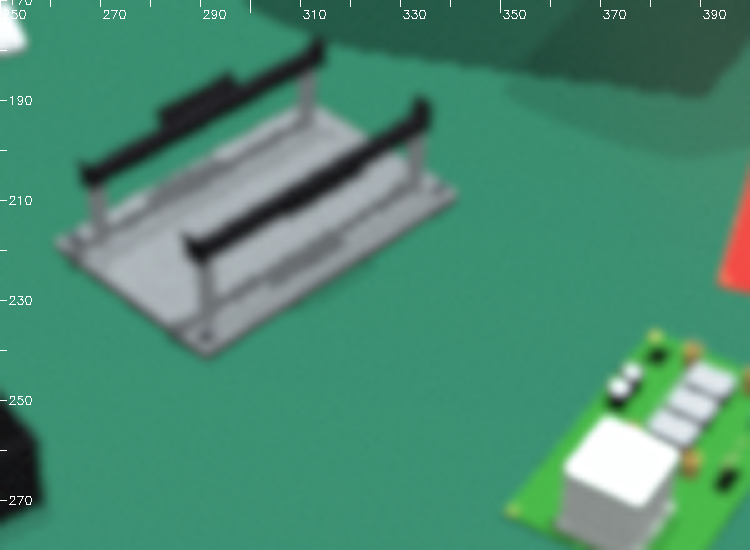

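View pics/s2.png

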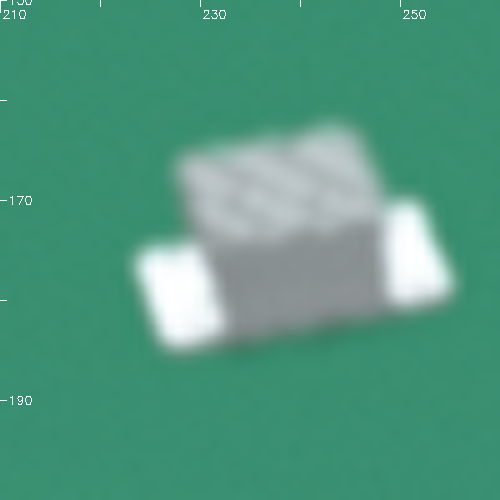

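View pics/s3.png

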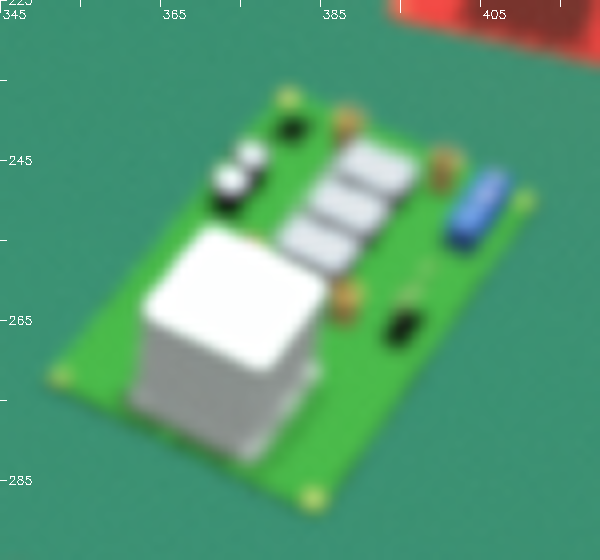

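```bash
cat > fit.py <<'E'
from h import *
from scipy.optimize import least_squares
def px(pts,x0,y0,s): return (np.array(pts,float)+.5)/s-.5+[x0,y0]
def fit(cams,obs,g,z=0.,verb=True):
    # obs list of (cam, model pts Nx3, pix)
    def res(p,full=False):
        R=np.array([[np.cos(p[2]),-np.sin(p[2])],[np.sin(p[2]),np.cos(p[2])]]); r=[]
        for n,M,q in obs:
            M=np.array(M,float); W=np.c_[M[:,:2]@R.T+p[:2],M[:,2]+z]; r.append(proj(cams[n],W)-q)
        return r if full else np.concatenate(r).ravel()
    s=least_squares(res,g,loss='soft_l1')
    if verb:
        for r in res(s.x,True): print(np.round(r,1).tolist())
    return s.x
E
python3 - <<'E'
from fit import *
import pickle
cams={n:camera(n) for n in("top","scene")}
pickle.dump(cams,open("cams.pkl","wb"))
B=[[80,46,2],[80,-46,2],[-80,-46,2],[-80,46,2]]
T=[[73,20,42],[73,-20,42],[31,-20,42],[31,20,42]]
S=[[5,17,14],[5,-17,14],[-67,17,14],[-67,-17,14]]
bt=[("top",np.array(B+T+S)/1e3,px([(63,121),(199,101),(228,341),(88,360),(92,111),(157,106),(163,178),(98,184),(116,225),(167,218),(127,335),(179,328)],220,170,5))]
bs=[("scene",np.array(B[:3:1]+T+[S[0],S[2],S[3]])/1e3,px([(318,506),(47,380),(285,88),(258,370),(143,303),(210,226),(328,286),(345,285),(446,155),(349,112)],345,225,8))]
for o in(bt,bs,bt+bs): print("board",np.round(fit(cams,o,[.5,.2,0]),4))
D=[[98,63,8],[98,-63,8],[-98,-63,8],[-98,63,8]]
L=[[88,44,68],[-88,44,68],[88,-44,68],[-88,-44,68]]
st=[("top",np.array(D+L)/1e3,px([(473,71),(665,84),(650,381),(456,370),(506,70),(489,352),(640,80),(624,362)],220,170,5))]
ss=[("scene",np.array(D[:3]+[L[0],L[2],L[3],L[1]])/1e3,px([(208,350),(55,241),(318,100),(191,240),(83,168),(320,42),(422,98)],250,170,5))]
for o in(st,ss,st+ss): print("stand",np.round(fit(cams,o,[.5,0,0]),4))
H=[[44,25,5],[44,-25,5],[-44,-25,5],[-44,25,5]]
ht=[("top",np.array(H)/1e3,px([(270,421),(342,458),(282,577),(211,538)],360,115,5))]
hs=[("scene",np.array([H[0],H[1],H[2],H[3]])/1e3,px([(163,345),(135,250),(418,200),(452,292)],210,150,10))]
for o in(ht,hs,ht+hs): print("hs",np.round(fit(cams,o,[.5,-.2,-.4]),4))
E
```

```text
[[-0.1, -0.3], [0.4, 0.2], [0.1, 0.4], [-0.0, 0.2], [0.1, 1.0], [-0.5, 0.4], [-0.3, -1.1], [0.3, -0.7], [-0.1, -0.1], [0.1, -0.0], [0.0, -0.1], [0.1, -0.0]]
board [0.5078 0.2678 0.1587]
[[-0.1, 0.8], [-0.4, -0.3], [-0.1, -0.3], [0.7, -0.6], [-0.2, 0.5], [-0.1, -0.3], [0.1, -0.9], [0.2, 0.5], [-0.1, 0.1], [0.1, 0.4]]
board [0.51   0.2684 0.1608]
[[-0.2, -0.5], [0.4, -0.1], [0.1, 0.1], [-0.0, -0.1], [0.0, 0.7], [-0.5, 0.1], [-0.3, -1.4], [0.2, -1.0], [-0.2, -0.4], [0.0, -0.3], [0.0, -0.4], [0.1, -0.3]]
[[0.1, 0.4], [-0.3, -0.7], [0.0, -0.6], [0.8, -1.0], [-0.0, 0.1], [0.0, -0.6], [0.2, -1.3], [0.3, 0.1], [0.0, -0.2], [0.2, 0.1]]
board [0.5088 0.2679 0.1598]
[[0.2, 0.1], [-0.2, -0.1], [-0.2, -0.0], [-0.2, -0.2], [-0.4, 0.5], [-0.4, -0.1], [0.6, 0.2], [0.9, -0.4]]
stand [ 0.5192 -0.0044 -0.0324]
[[-0.5, 0.7], [-0.0, 0.0], [-1.9, 0.1], [0.3, -0.1], [0.2, -1.0], [-0.1, -0.9], [1.4, 0.7]]
stand [ 0.523  -0.0018 -0.0387]
[[0.1, -0.3], [-0.3, -0.4], [-0.4, -0.4], [-0.4, -0.6], [-0.5, 0.1], [-0.6, -0.5], [0.5, -0.1], [0.7, -0.7]]
[[-0.2, -0.2], [0.2, -0.6], [-1.9, -0.6], [0.7, -0.9], [0.4, -1.6], [-0.1, -1.5], [1.4, -0.0]]
stand [ 0.5204 -0.0039 -0.0344]
[[0.4, 0.3], [-0.6, -0.0], [-0.3, -0.4], [0.4, 0.2]]
hs [ 0.5288 -0.279  -0.4644]
[[0.4, -0.7], [0.7, 0.3], [-0.5, 0.8], [-0.6, -0.2]]
hs [ 0.5307 -0.2781 -0.4816]
[[0.5, 0.1], [-0.5, -0.1], [-0.4, -0.6], [0.4, -0.1]]
[[0.7, -0.9], [0.8, 0.2], [-0.5, 0.5], [-0.5, -0.6]]
hs [ 0.5294 -0.279  -0.4698]
```

```bash
cat > plan.py <<'E'
from h import *
from scipy.spatial.transform import Rotation as Ro
def tool(psi):  # tool x down, tool y at world angle psi
    x=np.array([0,0,-1.]);y=np.array([np.cos(psi),np.sin(psi),0]);return np.c_[x,y,np.cross(x,y)]
def cur():
    o=get_obs(); return np.array(o["ee_pos"]),Ro.from_euler("xyz",o["eef_rot"]).as_matrix(),o
def plan(p1,psi,n,step=None):
    p,R,o=cur(); y=R[:,1]; a=np.arctan2(y[1],y[0])
    R1=tool(psi); dr=Ro.from_matrix(R.T@R1).as_rotvec(degrees=True)
    print("tcp",np.round(p,4),"psi",round(a,4),"q6",round(o["qpos"][5],3),"tilt",np.round(R[:,0],4),"w",round(o["grip_width"],4),"F",np.round(o["force"],1),"t",o["time_s"])
    d=np.array(p1)-p; print("world d",np.round(d,4),"in tool",np.round(R.T@d,4),"in target tool",np.round(R1.T@d,4),"rot deg",np.round(dr,2))
    # straight line with uniform rotation
    prev=p;Rp=R
    for i in range(n):
        Rn=R@Ro.from_rotvec(dr*(i+1)/n,degrees=True).as_matrix(); pn=p+d*(i+1)/n
        print(np.round(np.r_[Rp.T@(pn-prev),Ro.from_matrix(Rp.T@Rn).as_rotvec(degrees=True)],4).tolist()); prev=pn;Rp=Rn
E
python3 - <<'E'
from plan import *
b=np.array([.509,.268]);y=.16
t=b+.052*np.array([np.cos(y),np.sin(y)]); print(t)
for psi in (y+np.pi/2,y-np.pi/2): plan([*t,.17],psi,24)
E
```

```text
[0.56033582 0.27628455]
tcp [ 0.1572 -0.527   0.2053] psi -1.281 q6 -0.067 tilt [-1.e-04  3.e-04 -1.e+00] w 0.0943 F [ 0.7 -0.6 -0.4] t 0.3
world d [ 0.4032  0.8033 -0.0353] in tool [ 0.0355 -0.6545 -0.6159] in target tool [0.0353 0.7288 0.526 ] rot deg [-1.7256e+02 -3.0000e-02 -0.0000e+00]
[0.0015, -0.0273, -0.0257, -7.1901, -0.0012, -0.0]
[0.0015, -0.0238, -0.0289, -7.1901, -0.0012, -0.0]
[0.0015, -0.02, -0.0316, -7.1901, -0.0012, -0.0]
[0.0015, -0.0159, -0.0339, -7.1901, -0.0012, -0.0]
[0.0015, -0.0116, -0.0356, -7.1901, -0.0012, -0.0]
[0.0015, -0.007, -0.0368, -7.1901, -0.0012, -0.0]
[0.0015, -0.0024, -0.0374, -7.1901, -0.0012, -0.0]
[0.0015, 0.0023, -0.0374, -7.1901, -0.0012, -0.0]
[0.0015, 0.007, -0.0368, -7.1901, -0.0012, -0.0]
[0.0015, 0.0116, -0.0356, -7.1901, -0.0012, -0.0]
[0.0015, 0.0159, -0.0339, -7.1901, -0.0012, -0.0]
[0.0015, 0.02, -0.0316, -7.1901, -0.0012, -0.0]
[0.0015, 0.0238, -0.0289, -7.1901, -0.0012, -0.0]
[0.0015, 0.0273, -0.0257, -7.1901, -0.0012, -0.0]
[0.0015, 0.0303, -0.0221, -7.1901, -0.0012, -0.0]
[0.0015, 0.0328, -0.0181, -7.1901, -0.0012, -0.0]
[0.0015
[... 1112 characters left out ...]
099, -0.0, 0.0008]
[0.0015, -0.0286, -0.0242, 0.3099, -0.0, 0.0008]
[0.0015, -0.0288, -0.024, 0.3099, -0.0, 0.0008]
[0.0015, -0.0289, -0.0238, 0.3099, -0.0, 0.0008]
[0.0015, -0.029, -0.0237, 0.3099, -0.0, 0.0008]
[0.0015, -0.0291, -0.0235, 0.3099, -0.0, 0.0008]
[0.0015, -0.0293, -0.0234, 0.3099, -0.0, 0.0008]
[0.0015, -0.0294, -0.0232, 0.3099, -0.0, 0.0008]
[0.0015, -0.0295, -0.0231, 0.3099, -0.0, 0.0008]
[0.0015, -0.0296, -0.0229, 0.3099, -0.0, 0.0008]
[0.0015, -0.0298, -0.0227, 0.3099, -0.0, 0.0008]
[0.0015, -0.0299, -0.0226, 0.3099, -0.0, 0.0008]
[0.0015, -0.03, -0.0224, 0.3099, -0.0, 0.0008]
[0.0015, -0.0301, -0.0222, 0.3099, -0.0, 0.0008]
[0.0015, -0.0302, -0.0221, 0.3099, -0.0, 0.0008]
```

Emit:
step_arm:
  motion:
    - [[0, -0.0273, -0.0257, 0, 0, 0], [0, -0.0273, -0.0257, 0, 0, 0], [0, -0.0273, -0.0257, 0, 0, 0], [0, -0.0273, -0.0257, 0, 0, 0], [0, -0.0273, -0.0257, 0, 0, 0], [0, -0.0273, -0.0257, 0, 0, 0], [0, -0.0273, -0.0257, 0, 0, 0], [0, -0.0273, -0.0257, 0, 0, 0], [0, -0.0273, -0.0257, 0, 0, 0], [0, -0.0273, -0.0257, 0, 0, 0], [0, -0.0273, -0.0257, 0, 0, 0], [0, -0.0273, -0.0257, 0, 0, 0]]
  fingers: 0.07

```text
time_s: 1.8
ee_pos: [0.3595, -0.1238, 0.2056]
eef_rot: [2.456, 1.57, -0.396]
force: [0.4, -0.8, 0.4]
grip_width: 0.0701
```

Emit:
step_arm:
  motion:
    - [[0, -0.0273, -0.0257, 0, 0, 0], [0, -0.0273, -0.0257, 0, 0, 0], [0, -0.0273, -0.0257, 0, 0, 0], [0, -0.0273, -0.0257, 0, 0, 0], [0, -0.0273, -0.0257, 0, 0, 0], [0, -0.0273, -0.0257, 0, 0, 0], [0, -0.0273, -0.0257, 0, 0, 0], [0, -0.0273, -0.0257, 0, 0, 0], [0, -0.0273, -0.0257, 0, 0, 0], [0, -0.0273, -0.0257, 0, 0, 0], [0, -0.0273, -0.0257, 0, 0, 0], [0, -0.0273, -0.0257, 7.4, 0, 0]]

```text
time_s: 3.3
ee_pos: [0.5614, 0.2782, 0.2053]
eef_rot: [0.286, 1.571, -2.697]
force: [1.1, -0.5, 0.1]
grip_width: 0.0696
```

```bash
python3 - <<'E'
from plan import *
plan([.5603,.2763,.12],.16-np.pi/2,3)
c=crop("top",200,150,160,110,5,"pics/t3.png")
E
```

```text
tcp [0.5614 0.2782 0.2053] psi -1.4124 q6 1.814 tilt [-1.e-04 -1.e-04 -1.e+00] w 0.0696 F [ 1.1 -0.5  0.1] t 3.3
world d [-0.0011 -0.0019 -0.0853] in tool [0.0853 0.0017 0.0014] in target tool [0.0853 0.0017 0.0014] rot deg [-0.09  0.01 -0.  ]
[0.0284, 0.0006, 0.0005, -0.0308, 0.003, -0.0009]
[0.0284, 0.0006, 0.0005, -0.0308, 0.003, -0.0009]
[0.0284, 0.0006, 0.0005, -0.0308, 0.003, -0.0009]
```

View pics/t3.png

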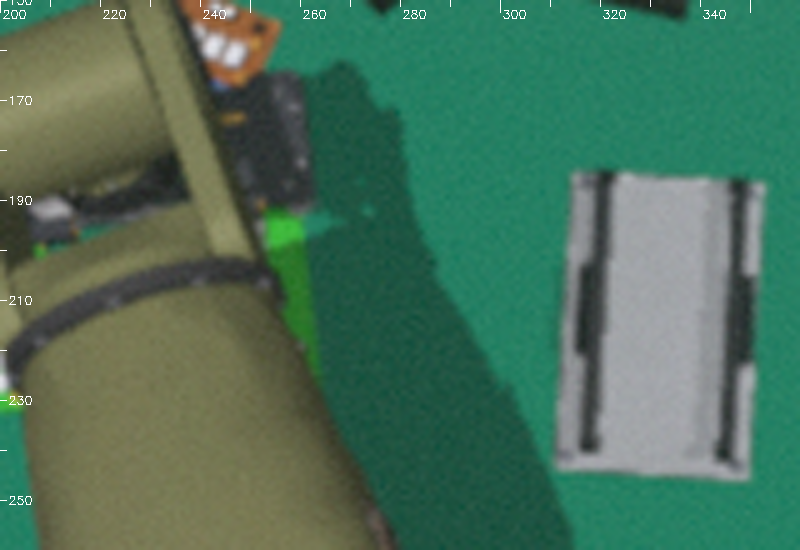

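Emit:
step_arm:
  motion:
    - [[0.03, 0.0006, 0.0005, 0, 0, 0], [0.03, 0.0006, 0.0005, 0, 0, 0], [0.03, 0.0005, 0.0004, 0, 0, 0], [0.03, 0, 0, 0, 0, 0], [0.0, 0, 0, 0, 0, 0]]

```text
time_s: 3.98
ee_pos: [0.5588, 0.2747, 0.0834]
eef_rot: [0.232, 1.567, -2.749]
force: [0.0, -0.5, 1.3]
grip_width: 0.0702
```

```bash
python3 - <<'E'
from plan import *
plan([.5603,.2763,.010],.16-np.pi/2,3)
c=crop("scene",320,190,110,110,5,"pics/s4.png")
E
```

```text
tcp [0.5588 0.2747 0.0834] psi -1.4101 q6 1.808 tilt [-0.0038 -0.0016 -1.    ] w 0.0702 F [ 0.  -0.5  1.3] t 3.975
world d [ 0.0015  0.0016 -0.0734] in tool [ 0.0734 -0.0014 -0.002 ] in target tool [ 0.0734 -0.0013 -0.0017] rot deg [ 0.04  0.23 -0.05]
[0.0245, -0.0005, -0.0007, 0.0137, 0.0767, -0.0182]
[0.0245, -0.0005, -0.0006, 0.0137, 0.0767, -0.0182]
[0.0245, -0.0005, -0.0006, 0.0137, 0.0767, -0.0182]
```

View pics/s4.png

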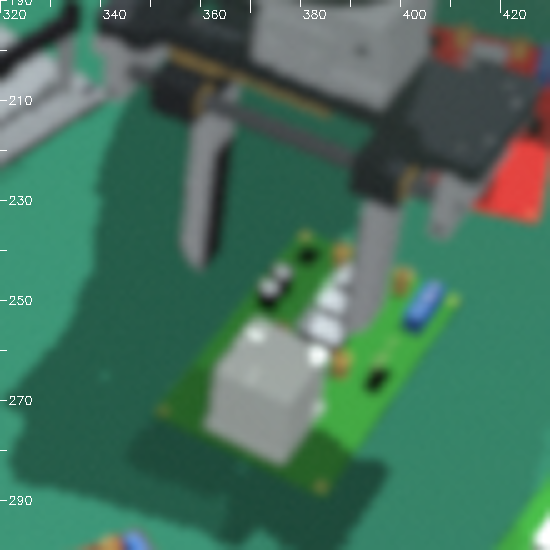

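```bash
python3 - <<'E'
from plan import *
import pickle
c=pickle.load(open("cams.pkl","rb"))["scene"]
p,R,o=cur()
for s in(-1,1):
  for w in (.035,.0475):
    print(s,w,[np.round(proj(c,p+R[:,1]*s*w+R[:,2]*k*.008),1).tolist() for k in(-1,0,1)])
E
```

```text
-1 0.035 [[[388.1, 255.4]], [[389.7, 253.3]], [[391.3, 251.3]]]
-1 0.0475 [[[393.2, 257.7]], [[394.8, 255.6]], [[396.3, 253.5]]]
1 0.035 [[[360.8, 243.1]], [[362.5, 241.1]], [[364.1, 239.2]]]
1 0.0475 [[[356.1, 240.9]], [[357.8, 239.0]], [[359.4, 237.1]]]
```

Emit:
step_arm:
  motion:
    - [[0.024, -0.0005, -0.0007, 0, 0, 0], [0.024, -0.0005, -0.0006, 0, 0, 0], [0.015, 0, 0, 0, 0, 0], [0.008, 0, 0, 0, 0, 0], [0, 0, 0, 0, 0, 0], [0, 0, 0, 0, 0, 0]]

```text
time_s: 4.78
ee_pos: [0.5615, 0.2765, 0.0154]
eef_rot: [-2.891, 1.569, 0.411]
force: [-0.2, -0.3, -0.2]
grip_width: 0.0696
```

```bash
python3 - <<'E'
from plan import *
plan([.5603,.2763,.012],.16-np.pi/2,1)
c=crop("scene",320,190,110,110,5,"pics/s5.png")
E
```

```text
tcp [0.5615 0.2765 0.0154] psi -1.4102 q6 1.809 tilt [ 1.2e-03  5.0e-04 -1.0e+00] w 0.0696 F [-0.2 -0.3 -0.2] t 4.775
world d [-0.0012 -0.0002 -0.0034] in tool [0.0034 0.0001 0.0012] in target tool [0.0034 0.0001 0.0012] rot deg [ 0.04 -0.07  0.02]
[0.0034, 0.0001, 0.0012, 0.0353, -0.0723, 0.0185]
```

View pics/s5.png

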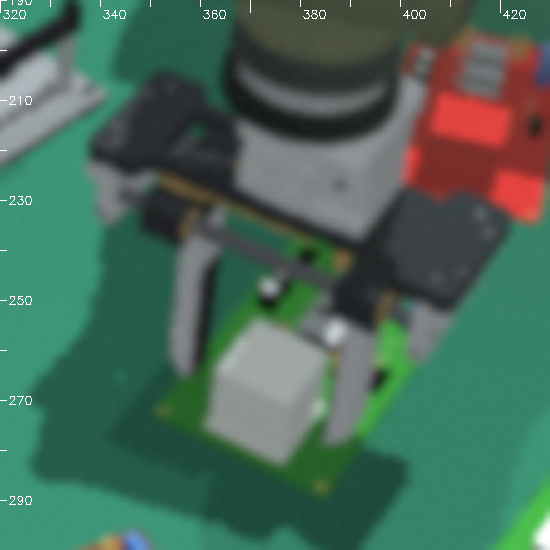

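Emit:
step_arm:
  motion:
    - [[0.0034, 0, 0.001, 0, 0, 0], [0, 0, 0, 0, 0, 0], [0, 0, 0, 0, 0, 0], [0, 0, 0, 0, 0, 0], [0, 0, 0, 0, 0, 0], [0, 0, 0, 0, 0, 0]]
  fingers: 0.0
  squeeze: 40

```text
time_s: 5.58
ee_pos: [0.5601, 0.2763, 0.0111]
eef_rot: [-2.597, 1.571, 0.705]
force: [-0.6, 2.0, 0.4]
grip_width: 0.0398
```

```bash
python3 - <<'E'
from plan import *
plan([.5603,.2763,.012],.16-np.pi/2,1)
c=crop("scene",320,190,110,110,5,"pics/s6.png")
E
```

```text
tcp [0.5601 0.2763 0.0111] psi -1.4101 q6 1.81 tilt [ 1.e-04  1.e-04 -1.e+00] w 0.0398 F [-0.6  2.   0.4] t 5.575
world d [0.0002 0.     0.0009] in tool [-0.0009  0.     -0.0002] in target tool [-0.0009  0.     -0.0002] rot deg [ 0.04 -0.01  0.01]
[-0.0009, 0.0, -0.0002, 0.0398, -0.0087, 0.0053]
```

View pics/s6.png

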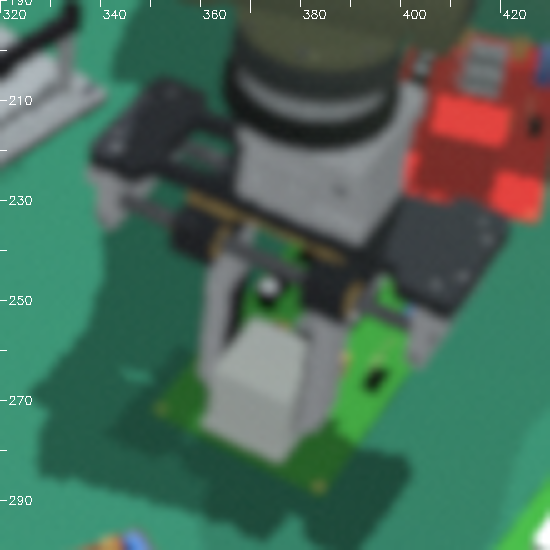

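Emit:
step_arm:
  motion:
    - [[-0.005, 0, 0, 0, 0, 0], [-0.01, 0, 0, 0, 0, 0], [-0.02, 0, 0, 0, 0, 0], [-0.025, 0, 0, 0, 0, 0], [-0.025, 0, 0, 0, 0, 0], [-0.02, 0, 0, 0, 0, 0], [-0.01, 0, 0, 0, 0, 0], [0, 0, 0, 0, 0, 0]]

```text
time_s: 6.62
ee_pos: [0.5603, 0.2763, 0.127]
eef_rot: [-2.886, 1.569, 0.416]
force: [-0.6, 0.3, -5.0]
grip_width: 0.0397
```

```bash
python3 - <<'E'
from plan import *
ys=-.034; s=np.array([.5205,-.0035])+.052*np.array([np.cos(ys),np.sin(ys)])
plan([*s,.125],ys-np.pi/2,10)
c=crop("scene",300,150,130,110,5,"pics/s7.png")
E
```

```text
tcp [0.5603 0.2763 0.127 ] psi -1.4102 q6 1.81 tilt [ 1.3e-03  6.0e-04 -1.0e+00] w 0.0397 F [-0.6  0.3 -5. ] t 6.625
world d [ 0.0122 -0.2815 -0.002 ] in tool [0.0018 0.2799 0.033 ] in target tool [ 0.002   0.281  -0.0218] rot deg [11.15 -0.07  0.03]
[0.0002, 0.028, 0.0033, 1.1148, -0.0074, 0.0027]
[0.0002, 0.028, 0.0028, 1.1148, -0.0074, 0.0027]
[0.0002, 0.0281, 0.0022, 1.1148, -0.0074, 0.0027]
[0.0002, 0.0281, 0.0017, 1.1148, -0.0074, 0.0027]
[0.0002, 0.0282, 0.0011, 1.1148, -0.0074, 0.0027]
[0.0002, 0.0282, 0.0006, 1.1148, -0.0074, 0.0027]
[0.0002, 0.0282, 0.0, 1.1148, -0.0074, 0.0027]
[0.0002, 0.0282, -0.0005, 1.1148, -0.0074, 0.0027]
[0.0002, 0.0282, -0.0011, 1.1148, -0.0074, 0.0027]
[0.0002, 0.0281, -0.0016, 1.1148, -0.0074, 0.0027]
```

View pics/s7.png

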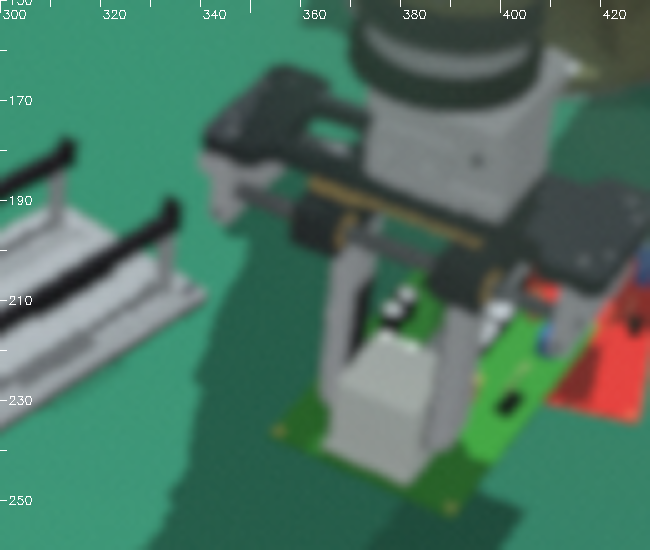

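Board is held (about 5 N of weight shows) and looks level. I'll move it over the stand, gently ramped.

Emit:
step_arm:
  motion:
    - [[0, 0.015, 0.002, 0.6, 0, 0], [0, 0.025, 0.003, 1.1, 0, 0], [0, 0.03, 0.002, 1.1, 0, 0], [0, 0.035, 0.002, 1.2, 0, 0], [0, 0.035, 0.001, 1.2, 0, 0], [0, 0.035, 0.0, 1.2, 0, 0], [0, 0.035, 0.0, 1.2, 0, 0], [0, 0.03, -0.001, 1.2, 0, 0], [0, 0.02, -0.001, 1.2, 0, 0], [0, 0.015, -0.001, 1.1, 0, 0], [0, 0.005, 0, 0, 0, 0], [0, 0, 0, 0, 0, 0]]

```text
time_s: 8.18
ee_pos: [0.575, -0.0036, 0.126]
eef_rot: [-0.644, 1.571, 2.465]
force: [0.7, -0.5, -3.2]
grip_width: 0.0398
```

```bash
python3 - <<'E'
from plan import *
ys=-.034; s=np.array([.5205,-.0035])+.052*np.array([np.cos(ys),np.sin(ys)])
plan([*s,.105],ys-np.pi/2,1)
c=crop("scene",245,130,120,120,5,"pics/s8.png")
c=crop("top",270,150,110,110,5,"pics/t8.png")
E
```

```text
tcp [ 0.575  -0.0036  0.126 ] psi -1.6036 q6 1.533 tilt [-2.e-04  1.e-04 -1.e+00] w 0.0398 F [ 0.7 -0.5 -3.2] t 8.175
world d [-0.0025 -0.0016 -0.021 ] in tool [0.021  0.0017 0.0024] in target tool [0.021  0.0017 0.0024] rot deg [0.07 0.01 0.01]
[0.021, 0.0017, 0.0024, 0.07, 0.0107, 0.008]
```

View pics/s8.png

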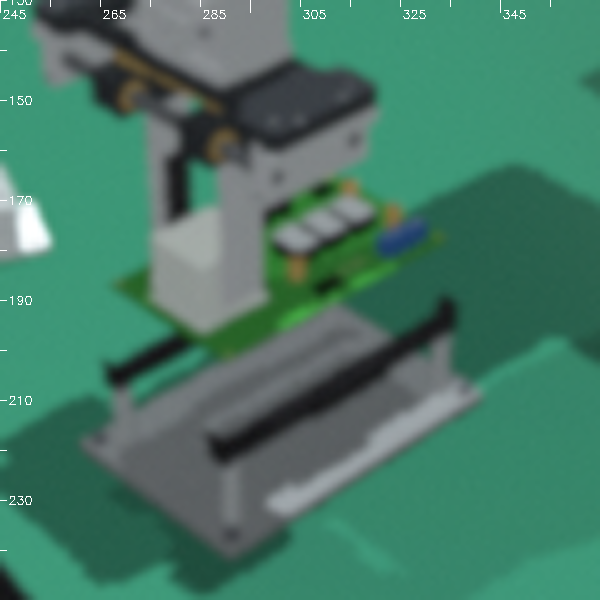

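View pics/t8.png

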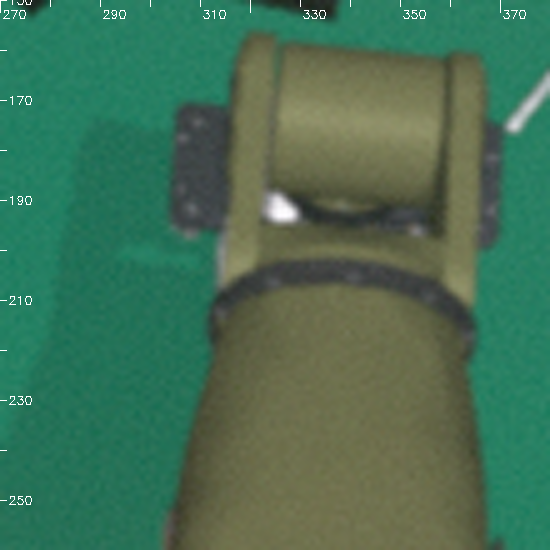

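```bash
python3 - <<'E'
from fit import *
import pickle
cams=pickle.load(open("cams.pkl","rb"))
M=np.array([[80,46,2],[80,-46,2],[-80,46,2],[5,17,14],[-67,17,14],[-67,-17,14]])/1e3
o=[("scene",M,px([(228,358),(115,287),(440,238),(298,260),(393,210),(350,184)],245,130,5))]
for z in(.112,.115,.118):print(np.round(fit(cams,o,[.52,0,0],z=z),4))
E
```

```text
[[0.2, 0.8], [-0.8, -0.4], [1.4, 0.1], [-0.1, -0.1], [-0.0, -0.5], [-0.2, -0.1]]
[ 0.5232 -0.0036 -0.0285]
[[0.1, 0.9], [-1.0, -0.3], [1.6, 0.0], [-0.1, -0.1], [0.1, -0.5], [-0.2, -0.2]]
[ 5.263e-01 -5.000e-04 -2.720e-02]
[[0.1, 1.1], [-1.2, -0.2], [1.7, -0.0], [-0.1, -0.1], [0.1, -0.6], [-0.2, -0.3]]
[ 0.5295  0.0026 -0.0259]
```

Emit:
step_arm:
  motion:
    - [[0.005, 0.0017, 0.0026, 0.15, 0, 0], [0.012, 0, 0, 0, 0, 0], [0.012, 0, 0, 0, 0, 0], [0.01, 0, 0, 0, 0, 0], [0.004, 0, 0, 0, 0, 0], [0, 0, 0, 0, 0, 0], [0, 0, 0, 0, 0, 0]]

```text
time_s: 9.15
ee_pos: [0.5726, -0.0055, 0.0834]
eef_rot: [3.105, 1.57, -0.072]
force: [-0.9, 0.3, -3.7]
grip_width: 0.0397
```

```bash
python3 - <<'E'
from plan import *
plan([.5722,-.0051,.073],-.0355-np.pi/2,1)
c=crop("scene",245,130,120,120,5,"pics/s9.png")
E
```

```text
tcp [ 0.5726 -0.0055  0.0834] psi -1.6065 q6 1.533 tilt [ 7.e-04 -1.e-04 -1.e+00] w 0.0397 F [-0.9  0.3 -3.7] t 9.15
world d [-0.0004  0.0004 -0.0104] in tool [ 0.0104 -0.0004  0.0004] in target tool [ 0.0104 -0.0004  0.0004] rot deg [-0.01 -0.04 -0.  ]
[0.0104, -0.0004, 0.0004, -0.014, -0.0403, -0.0015]
```

View pics/s9.png

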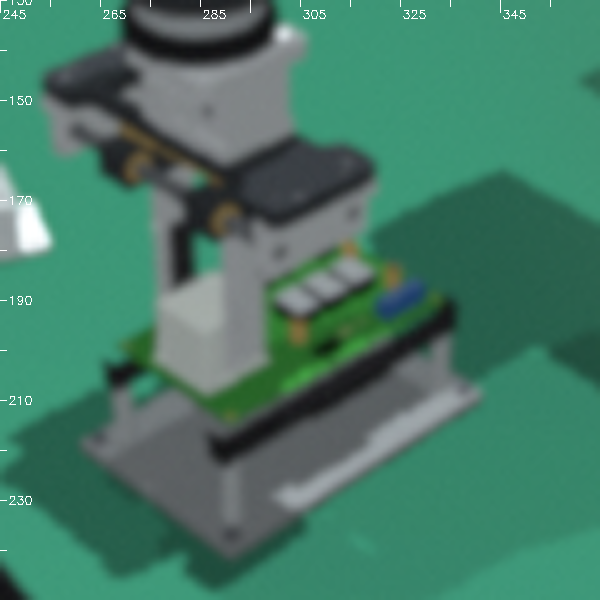

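Emit:
step_arm:
  motion:
    - [[0.003, -0.0003, 0.0004, 0, 0, 0], [0.003, 0, 0, 0, 0, 0], [0.002, 0, 0, 0, 0, 0], [0.001, 0, 0, 0, 0, 0], [0.001, 0, 0, 0, 0, 0], [0, 0, 0, 0, 0, 0], [0, 0, 0, 0, 0, 0]]

```text
time_s: 10.07
ee_pos: [0.572, -0.0052, 0.0731]
eef_rot: [-2.956, 1.571, 0.15]
force: [-0.6, -0.2, -3.2]
grip_width: 0.0402
```

```bash
python3 - <<'E'
from plan import *
plan([.5722,-.0051,.071],-.0355-np.pi/2,1)
c=crop("scene",245,150,100,100,6,"pics/s10.png")
E
```

```text
tcp [ 0.572  -0.0052  0.0731] psi -1.6065 q6 1.533 tilt [ 1.e-04  0.e+00 -1.e+00] w 0.0402 F [-0.6 -0.2 -3.2] t 10.075
world d [ 0.0002  0.0001 -0.0021] in tool [ 0.0021 -0.0001 -0.0002] in target tool [ 0.0021 -0.0001 -0.0002] rot deg [-0.01 -0.    0.  ]
[0.0021, -0.0001, -0.0002, -0.0139, -0.0049, 0.0009]
```

View pics/s10.png

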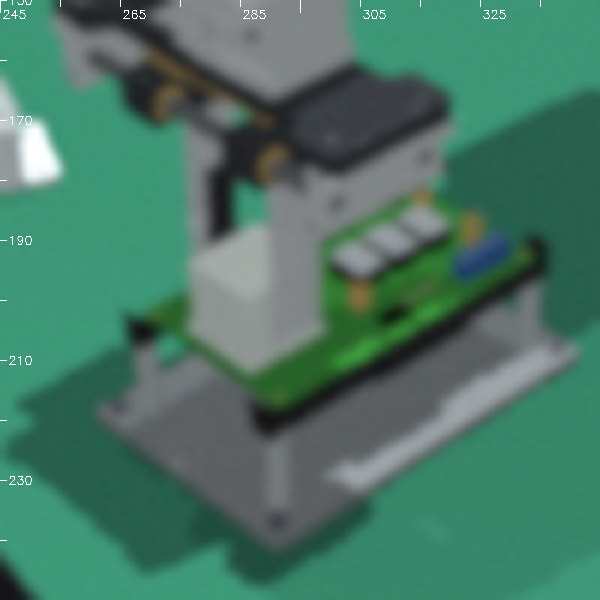

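Nearly seated, with 3.2 N of weight still carried. I'll lower in 0.5 to 1 mm steps.

Emit:
step_arm:
  motion:
    - [[0.001, 0, 0, 0, 0, 0], [0.0005, 0, 0, 0, 0, 0], [0.0005, 0, 0, 0, 0, 0], [0, 0, 0, 0, 0, 0], [0, 0, 0, 0, 0, 0]]

```text
time_s: 10.75
ee_pos: [0.572, -0.0052, 0.0711]
eef_rot: [3.081, 1.571, -0.096]
force: [-0.7, 0.0, -1.9]
grip_width: 0.0396
```

Emit:
step_arm:
  motion:
    - [[0.0005, 0, 0, 0, 0, 0], [0.0003, 0, 0, 0, 0, 0], [0, 0, 0, 0, 0, 0], [0, 0, 0, 0, 0, 0]]

```text
time_s: 11.25
ee_pos: [0.5721, -0.0052, 0.0711]
eef_rot: [3.051, 1.57, -0.127]
force: [-4.9, 0.1, 8.1]
grip_width: 0.0395
```

Emit:
step_arm:
  motion:
    - [[-0.0005, 0, 0, 0, 0, 0], [0, 0, 0, 0, 0, 0], [0, 0, 0, 0, 0, 0], [0, 0, 0, 0, 0, 0]]
  fingers: 0.06

```text
time_s: 11.75
ee_pos: [0.572, -0.0052, 0.0707]
eef_rot: [-2.597, 1.571, 0.509]
force: [-0.1, -0.2, -0.2]
grip_width: 0.0601
```

Emit:
step_arm:
  motion:
    - [[-0.01, 0, 0, 0, 0, 0], [-0.02, 0, 0, 0, 0, 0], [-0.03, 0, 0, 0, 0, 0], [-0.04, 0, 0, 0, 0, 0], [-0.03, 0, 0, 0, 0, 0], [0, 0, 0, 0, 0, 0]]

```text
time_s: 12.5
ee_pos: [0.5729, -0.0052, 0.2037]
eef_rot: [3.109, 1.566, -0.068]
force: [0.3, 1.3, -0.4]
grip_width: 0.06
```

```bash
python3 - <<'E'
from plan import *
plan([.5297,-.2787,.15],-np.pi/2-.47,9)
c=crop("scene",245,150,100,100,6,"pics/s11.png")
E
```

```text
tcp [ 0.5729 -0.0052  0.2037] psi -1.6065 q6 1.533 tilt [ 4.7e-03 -3.0e-04 -1.0e+00] w 0.06 F [ 0.3  1.3 -0.4] t 12.5
world d [-0.0432 -0.2735 -0.0537] in tool [0.0535 0.2748 0.0336] in target tool [ 0.0537  0.2634 -0.0854] rot deg [24.88 -0.27  0.05]
[0.0059, 0.0305, 0.0037, 2.7649, -0.03, 0.0056]
[0.006, 0.0307, 0.0023, 2.7649, -0.03, 0.0056]
[0.006, 0.0308, 0.0008, 2.7649, -0.03, 0.0056]
[0.006, 0.0308, -0.0007, 2.7649, -0.03, 0.0056]
[0.006, 0.0307, -0.0022, 2.7649, -0.03, 0.0056]
[0.006, 0.0305, -0.0037, 2.7649, -0.03, 0.0056]
[0.006, 0.0303, -0.0052, 2.7649, -0.03, 0.0056]
[0.006, 0.03, -0.0066, 2.7649, -0.03, 0.0056]
[0.006, 0.0297, -0.0081, 2.7649, -0.03, 0.0056]
```

View pics/s11.png

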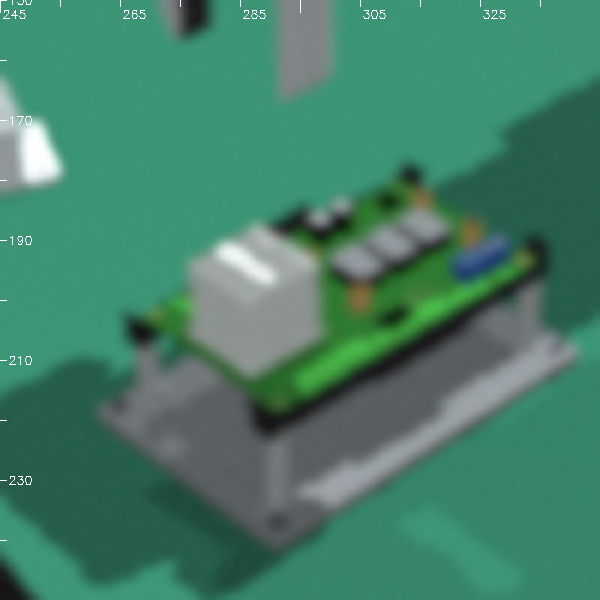

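Emit:
step_arm:
  motion:
    - [[0, 0.02, 0.002, 2.7, 0, 0], [0, 0.03, 0.002, 2.7, 0, 0], [0, 0.035, 0.001, 2.7, 0, 0], [0.006, 0.035, -0.001, 2.8, 0, 0], [0.006, 0.035, -0.002, 2.8, 0, 0], [0.01, 0.035, -0.004, 2.8, 0, 0], [0.01, 0.035, -0.005, 2.8, 0, 0], [0.01, 0.03, -0.008, 2.8, 0, 0], [0.01, 0.02, -0.009, 2.8, 0, 0], [0, 0, 0, 0, 0, 0]]
  fingers: 0.08

```text
time_s: 13.8
ee_pos: [0.5318, -0.2821, 0.1472]
eef_rot: [-0.054, 1.568, 2.614]
force: [-0.2, -0.1, -0.0]
grip_width: 0.0801
```

```bash
python3 - <<'E'
from plan import *
plan([.5297,-.2787,.07],-np.pi/2-.47,1)
c=crop("scene",200,120,70,80,7,"pics/s12.png")
c=crop("top",290,160,90,100,6,"pics/t12.png")
E
```

```text
tcp [ 0.5318 -0.2821  0.1472] psi -2.0443 q6 1.496 tilt [-0.0021  0.0012 -1.    ] w 0.0801 F [-0.2 -0.1 -0. ] t 13.8
world d [-0.0021  0.0034 -0.0772] in tool [ 0.0772 -0.0021  0.0033] in target tool [ 0.0772 -0.0021  0.0035] rot deg [-0.2   0.14  0.01]
[0.0772, -0.0021, 0.0033, -0.2032, 0.1393, 0.0077]
```

View pics/s12.png

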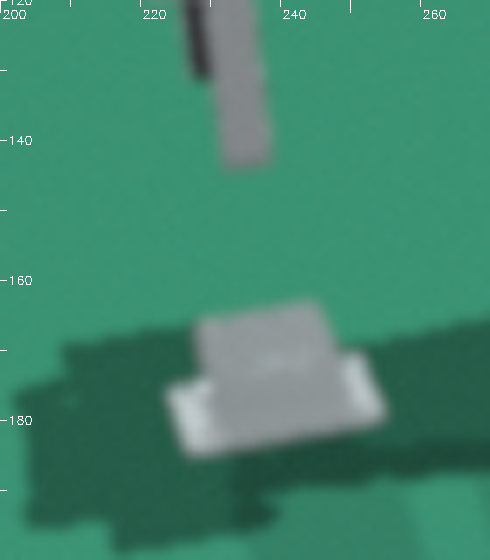

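View pics/t12.png

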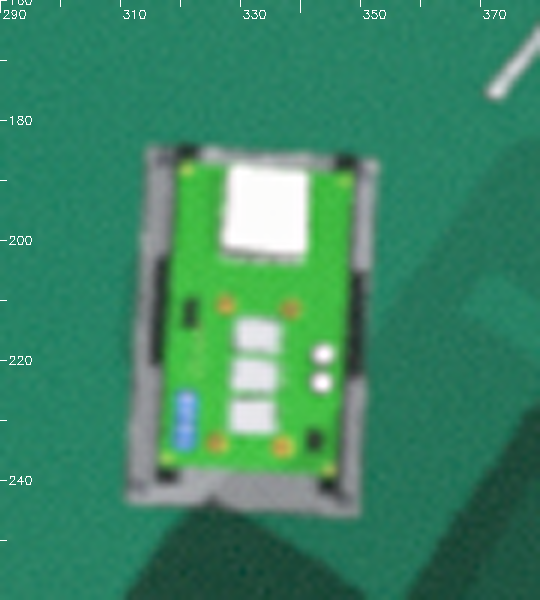

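```bash
python3 - <<'E'
from fit import *
import pickle
cams=pickle.load(open("cams.pkl","rb"))
S=[[5,17,14],[5,-17,14],[-67,17,14],[-67,-17,14]]
B=[[80,46,2],[80,-46,2],[-80,-46,2],[-80,46,2]]
t=[("top",np.array(S+B)/1e3,px([(227,306),(291,309),(218,443),(283,447),(179,163),(355,175),(336,474),(161,462)],290,160,6))]
s=[("scene",np.array([S[0],S[2],S[3],B[0],B[3]])/1e3,px([(360,288),(471,222),(423,192),(278,404),(530,257)],245,150,6))]
for o in(t,s,t+s):
  p=fit(cams,o,[.52,0,0],z=.06);print("board",np.round(p,4), "pattern ctr",np.round(p[:2]-.031*np.array([np.cos(p[2]),np.sin(p[2])]),4))
E
```

```text
[[-0.0, -0.3], [0.2, -0.1], [-0.0, -0.1], [0.1, -0.0], [0.2, -0.2], [-0.2, -0.2], [0.0, 0.5], [-0.2, 0.5]]
board [ 0.5199 -0.004  -0.038 ] pattern ctr [ 0.4889 -0.0028]
[[-0.2, -0.6], [0.1, -0.1], [-0.4, -0.1], [-0.1, 0.6], [0.7, 0.1]]
board [ 0.5212 -0.0043 -0.041 ] pattern ctr [ 0.4902 -0.0031]
[[0.1, -0.5], [0.3, -0.2], [0.0, -0.3], [0.1, -0.2], [0.3, -0.3], [-0.1, -0.3], [0.1, 0.4], [-0.2, 0.3]]
[[0.0, -0.7], [0.3, -0.2], [-0.2, -0.2], [0.2, 0.4], [0.9, -0.0]]
board [ 0.5203 -0.0043 -0.0406] pattern ctr [ 0.4893 -0.003 ]
```

Emit:
step_arm:
  motion:
    - [[0.025, -0.0021, 0.0033, -0.2, 0, 0], [0.03, 0, 0, 0, 0, 0], [0.02, 0, 0, 0, 0, 0], [0, 0, 0, 0, 0, 0], [0, 0, 0, 0, 0, 0]]

```text
time_s: 14.52
ee_pos: [0.5314, -0.2773, 0.075]
eef_rot: [3.106, 1.569, -0.502]
force: [0.0, -0.1, -0.6]
grip_width: 0.08
```

```bash
python3 - <<'E'
from plan import *
plan([.5297,-.2787,.008],-np.pi/2-.47,1)
c=crop("scene",200,120,70,80,7,"pics/s13.png")
c=crop("top",370,150,90,100,6,"pics/t13.png")
E
```

```text
tcp [ 0.5314 -0.2773  0.075 ] psi -2.0368 q6 1.495 tilt [ 1.4e-03 -8.0e-04 -1.0e+00] w 0.08 F [ 0.  -0.1 -0.6] t 14.525
world d [-0.0017 -0.0014 -0.067 ] in tool [0.067 0.002 0.001] in target tool [0.067  0.002  0.0009] rot deg [ 0.23 -0.09 -0.  ]
[0.067, 0.002, 0.001, 0.2266, -0.0917, -0.0031]
```

View pics/s13.png

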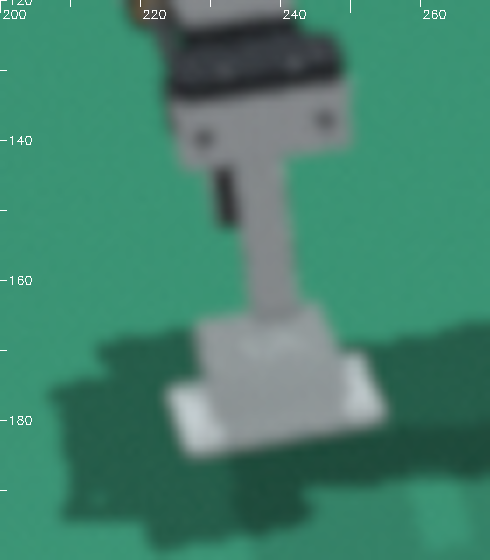

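View pics/t13.png

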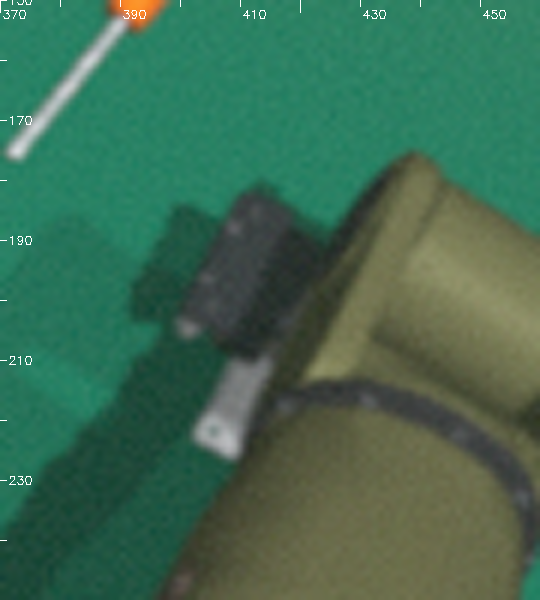

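Emit:
step_arm:
  motion:
    - [[0.02, 0.002, 0.001, 0.2, 0, 0], [0.02, 0, 0, 0, 0, 0], [0.015, 0, 0, 0, 0, 0], [0.008, 0, 0, 0, 0, 0], [0.004, 0, 0, 0, 0, 0], [0, 0, 0, 0, 0, 0], [0, 0, 0, 0, 0, 0]]

```text
time_s: 15.5
ee_pos: [0.5292, -0.279, 0.0072]
eef_rot: [3.087, 1.57, -0.525]
force: [-0.7, -0.3, -0.3]
grip_width: 0.08
```

```bash
python3 - <<'E'
from plan import *
plan([.5297,-.2787,.008],-np.pi/2-.47,1)
c=crop("scene",200,120,70,80,7,"pics/s14.png")
E
```

```text
tcp [ 0.5292 -0.279   0.0072] psi -2.0411 q6 1.495 tilt [ 7.e-04 -4.e-04 -1.e+00] w 0.08 F [-0.7 -0.3 -0.3] t 15.5
world d [0.0005 0.0003 0.0008] in tool [-0.0007 -0.0005 -0.0003] in target tool [-0.0008 -0.0005 -0.0003] rot deg [-0.02 -0.04 -0.  ]
[-0.0007, -0.0005, -0.0003, -0.0151, -0.0449, -0.0025]
```

View pics/s14.png

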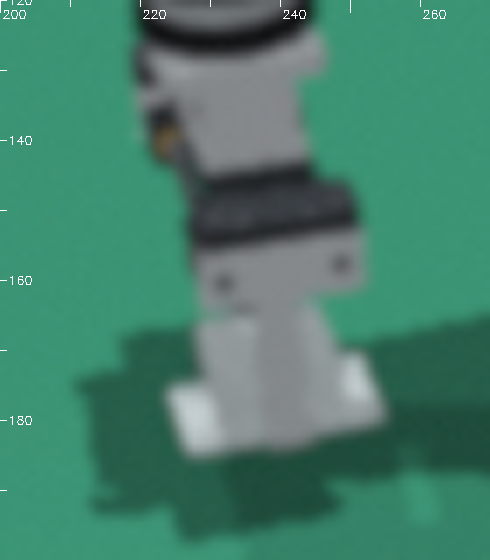

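Emit:
step_arm:
  motion:
    - [[0, 0, 0, 0, 0, 0], [0, 0, 0, 0, 0, 0], [0, 0, 0, 0, 0, 0], [0, 0, 0, 0, 0, 0], [0, 0, 0, 0, 0, 0], [0, 0, 0, 0, 0, 0]]
  fingers: 0.0
  squeeze: 35

```text
time_s: 16.3
ee_pos: [0.5289, -0.2789, 0.0068]
eef_rot: [-1.784, 1.571, 0.887]
force: [0.3, 1.3, 1.6]
grip_width: 0.0497
```

```bash
python3 - <<'E'
from plan import *
plan([.5297,-.2787,.008],-np.pi/2-.47,1)
c=crop("scene",200,120,70,80,7,"pics/s15.png")
E
```

```text
tcp [ 0.5289 -0.2789  0.0068] psi -2.0411 q6 1.495 tilt [ 0.  0. -1.] w 0.0497 F [0.3 1.3 1.6] t 16.3
world d [0.0008 0.0002 0.0012] in tool [-0.0012 -0.0005 -0.0006] in target tool [-0.0012 -0.0005 -0.0006] rot deg [-0.02 -0.    0.  ]
[-0.0012, -0.0005, -0.0006, -0.0196, -0.0005, 0.0024]
```

View pics/s15.png

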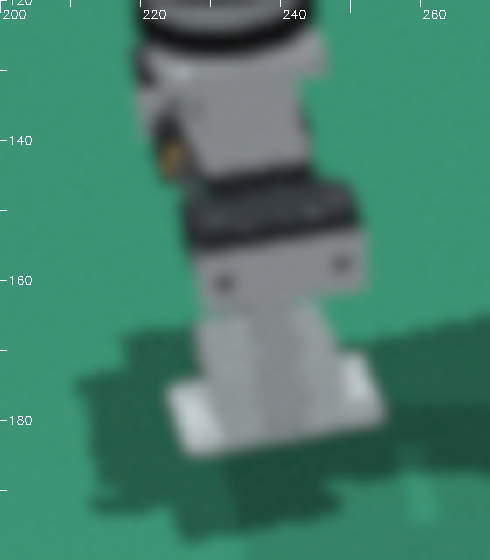

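Emit:
step_arm:
  motion:
    - [[-0.005, 0, 0, 0, 0, 0], [-0.01, 0, 0, 0, 0, 0], [-0.025, 0, 0, 0, 0, 0], [-0.03, 0, 0, 0, 0, 0], [-0.03, 0, 0, 0, 0, 0], [-0.03, 0, 0, 0, 0, 0], [-0.02, 0, 0, 0, 0, 0], [-0.01, 0, 0, 0, 0, 0], [0, 0, 0, 0, 0, 0], [0, 0, 0, 0, 0, 0]]

```text
time_s: 17.6
ee_pos: [0.5286, -0.2787, 0.1658]
eef_rot: [-0.094, 1.569, 2.577]
force: [0.3, 0.1, -1.9]
grip_width: 0.0497
```

```bash
python3 - <<'E'
from plan import *
plan([.489,-.0025,.165],-np.pi/2-.038,10)
c=crop("scene",200,80,80,80,7,"pics/s16.png")
c=crop("top",370,150,90,100,6,"pics/t16.png")
E
```

```text
tcp [ 0.5286 -0.2787  0.1658] psi -2.0411 q6 1.495 tilt [-1.2e-03  8.0e-04 -1.0e+00] w 0.0497 F [ 0.3  0.1 -1.9] t 17.6
world d [-0.0396  0.2762 -0.0008] in tool [ 0.0011 -0.2282  0.1605] in target tool [ 0.0008 -0.2745  0.0501] rot deg [-24.77   0.08   0.03]
[0.0001, -0.0228, 0.016, -2.4769, 0.0078, 0.0025]
[0.0001, -0.0235, 0.015, -2.4769, 0.0078, 0.0025]
[0.0001, -0.0241, 0.014, -2.4769, 0.0078, 0.0025]
[0.0001, -0.0247, 0.013, -2.4769, 0.0078, 0.0025]
[0.0001, -0.0252, 0.0119, -2.4769, 0.0078, 0.0025]
[0.0001, -0.0257, 0.0108, -2.4769, 0.0078, 0.0025]
[0.0001, -0.0262, 0.0097, -2.4769, 0.0078, 0.0025]
[0.0001, -0.0266, 0.0085, -2.4769, 0.0078, 0.0025]
[0.0001, -0.0269, 0.0074, -2.4769, 0.0078, 0.0025]
[0.0001, -0.0272, 0.0062, -2.4769, 0.0078, 0.0025]
```

View pics/s16.png

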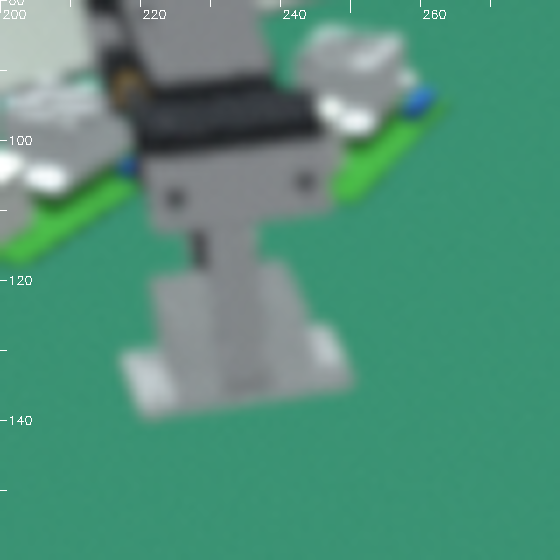

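View pics/t16.png

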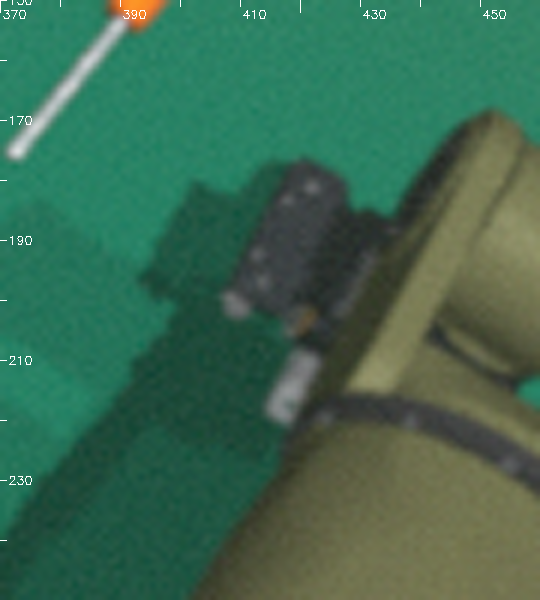

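Emit:
step_arm:
  motion:
    - [[0, -0.0115, 0.008, -1.2, 0, 0], [0, -0.0205, 0.0135, -2.2, 0, 0], [0, -0.026, 0.016, -2.5, 0, 0], [0, -0.0265, 0.0145, -2.6, 0, 0], [0, -0.0265, 0.013, -2.7, 0, 0], [0, -0.027, 0.012, -2.7, 0, 0], [0, -0.027, 0.0105, -2.7, 0, 0], [0, -0.027, 0.0095, -2.6, 0, 0], [0, -0.027, 0.008, -2.4, 0, 0], [0, -0.0205, 0.0045, -2.0, 0, 0], [0, -0.0115, 0.0025, -1.2, 0, 0], [0, 0, 0, 0, 0, 0]]

```text
time_s: 19.2
ee_pos: [0.4897, -0.0042, 0.1667]
eef_rot: [-0.114, 1.571, 2.992]
force: [0.1, 0.0, -1.1]
grip_width: 0.0497
```

Emit:
step_arm:
  motion:
    - [[0, 0, 0, 0, 0, 0], [0, 0, 0, 0, 0, 0], [0, 0, 0, 0, 0, 0]]

```text
time_s: 19.58
ee_pos: [0.49, -0.0052, 0.1667]
eef_rot: [0.473, 1.571, -2.707]
force: [0.3, -0.7, -2.2]
grip_width: 0.0495
```

```bash
python3 - <<'E'
from plan import *
plan([.4884,-.0025,.115],-np.pi/2-.038,1)
c=crop("scene",245,90,110,120,6,"pics/s17.png")
E
```

```text
tcp [ 0.49   -0.0052  0.1667] psi -1.6089 q6 1.524 tilt [-1.e-04 -0.e+00 -1.e+00] w 0.0495 F [ 0.3 -0.7 -2.2] t 19.575
world d [-0.0016  0.0027 -0.0517] in tool [ 0.0517 -0.0026  0.0017] in target tool [ 0.0517 -0.0026  0.0017] rot deg [-0.01  0.   -0.  ]
[0.0517, -0.0026, 0.0017, -0.0083, 0.0043, -0.0022]
```

View pics/s17.png

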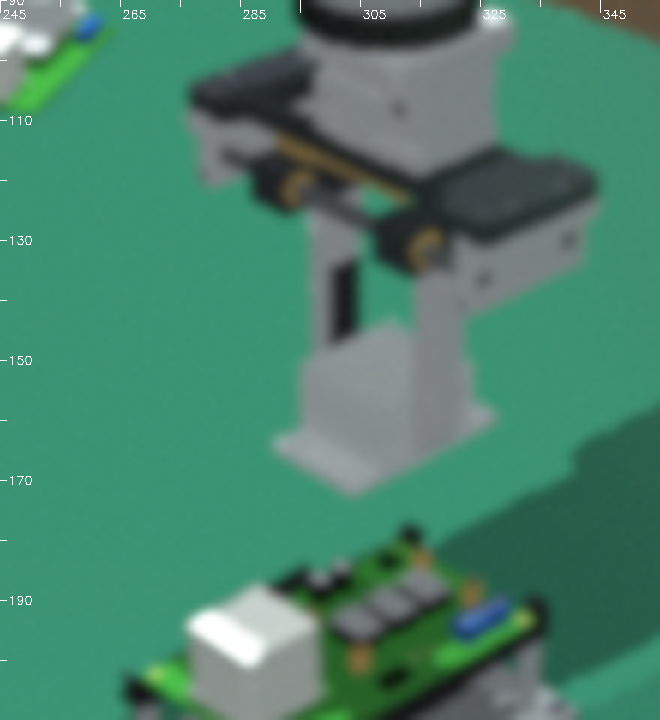

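Emit:
step_arm:
  motion:
    - [[0, -0.0026, 0.0017, 0, 0, 0], [0.01, 0, 0, 0, 0, 0], [0.015, 0, 0, 0, 0, 0], [0.015, 0, 0, 0, 0, 0], [0.012, 0, 0, 0, 0, 0], [0.006, 0, 0, 0, 0, 0], [0, 0, 0, 0, 0, 0], [0, 0, 0, 0, 0, 0], [0, 0, 0, 0, 0, 0]]

```text
time_s: 20.75
ee_pos: [0.4886, -0.0022, 0.1091]
eef_rot: [3.078, 1.57, -0.101]
force: [0.2, 0.7, -2.1]
grip_width: 0.0497
```

```bash
python3 - <<'E'
from plan import *
plan([.4884,-.0025,.0915],-np.pi/2-.038,1)
c=crop("scene",255,135,90,90,7,"pics/s18.png")
c=crop("top",290,160,90,100,6,"pics/t18.png")
E
```

```text
tcp [ 0.4886 -0.0022  0.1091] psi -1.6083 q6 1.529 tilt [ 7.e-04 -1.e-04 -1.e+00] w 0.0497 F [ 0.2  0.7 -2.1] t 20.75
world d [-0.0002 -0.0003 -0.0176] in tool [0.0176 0.0003 0.0002] in target tool [0.0176 0.0003 0.0002] rot deg [ 0.03 -0.04 -0.  ]
[0.0176, 0.0003, 0.0002, 0.0305, -0.0422, -0.0027]
```

View pics/s18.png

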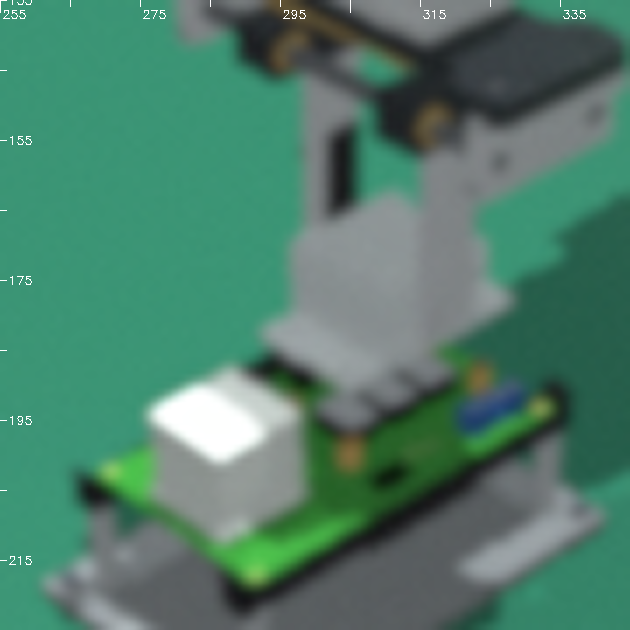

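View pics/t18.png

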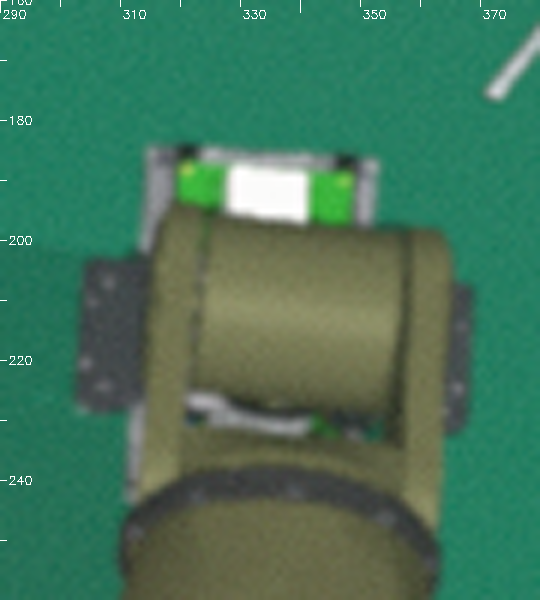

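Consistent: the heatsink sits well above the pads, clear of the transformer. I'll lower to the hover height (TCP about 0.092).

Emit:
step_arm:
  motion:
    - [[0.004, 0.0002, 0.0002, 0, 0, 0], [0.006, 0, 0, 0, 0, 0], [0.004, 0, 0, 0, 0, 0], [0.002, 0, 0, 0, 0, 0], [0, 0, 0, 0, 0, 0], [0, 0, 0, 0, 0, 0], [0, 0, 0, 0, 0, 0]]

```text
time_s: 21.72
ee_pos: [0.4882, -0.0023, 0.0929]
eef_rot: [3.115, 1.571, -0.065]
force: [0.1, 0.9, -1.4]
grip_width: 0.0496
```

```bash
python3 - <<'E'
from plan import *
plan([.4884,-.0025,.0915],-np.pi/2-.038,1)
c=crop("scene",275,140,70,80,8,"pics/s19.png")
E
```

```text
tcp [ 0.4882 -0.0023  0.0929] psi -1.6083 q6 1.528 tilt [ 2.e-04 -0.e+00 -1.e+00] w 0.0496 F [ 0.1  0.9 -1.4] t 21.725
world d [ 0.0002 -0.0002 -0.0014] in tool [ 0.0014  0.0002 -0.0002] in target tool [ 0.0014  0.0002 -0.0002] rot deg [ 0.03 -0.01 -0.  ]
[0.0014, 0.0002, -0.0002, 0.0309, -0.009, -0.0002]
```

View pics/s19.png

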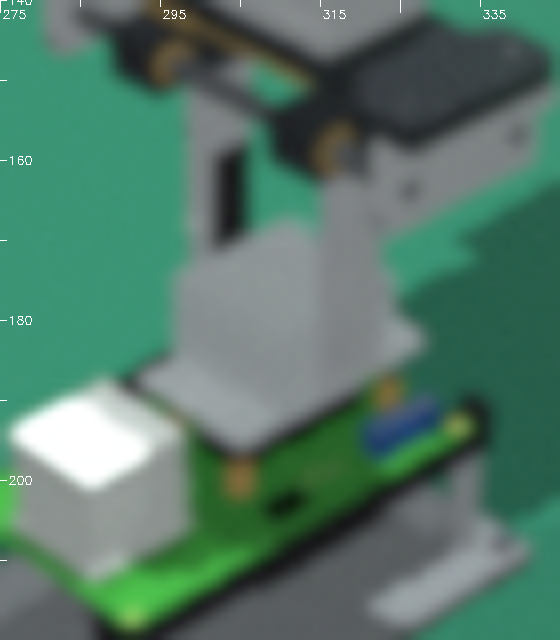

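```bash
python3 - <<'E'
from fit import *
import pickle
cams=pickle.load(open("cams.pkl","rb"))
H=np.array([[44,25,5],[44,-25,5],[-44,25,5],[-44,25,0],[44,25,0],[28,25,38],[28,-25,38]])/1e3
q=px([(243,445),(135,378),(423,332),(425,347),(243,459),(283,312+0),(175,268)],275,140,8)
sel=[0,1,2,3,4]
for z in(.084,.0861,.088):
  p=fit(cams,[("scene",H[sel],q[sel])],[.489,0,0],z=z);print(z,np.round(p,4))
# expected pixel in crop coords for aligned hs
b=np.array([.5212,-.0043]);y=-.041;R=np.array([[np.cos(y),-np.sin(y)],[np.sin(y),np.cos(y)]])
W=np.c_[(H[:,:2]+[-.031,0])@R.T+b,H[:,2]+.0861]
print(np.round((proj(cams["scene"],W)+.5-[275,140])*8,0).tolist())
print(np.round((q+.5-[275,140])*8).tolist())
E
```

```text
[[0.0, -0.3], [0.6, 0.3], [-0.1, 0.6], [-0.4, 0.2], [0.0, -0.6]]
0.084 [ 0.4891 -0.0036 -0.0092]
[[0.0, -0.3], [0.5, 0.3], [-0.1, 0.5], [-0.4, 0.1], [0.0, -0.6]]
0.0861 [ 0.4913 -0.0016 -0.0079]
[[-0.0, -0.3], [0.4, 0.4], [-0.1, 0.5], [-0.4, 0.1], [0.0, -0.5]]
0.088 [ 4.932e-01  2.000e-04 -6.700e-03]
[[238.0, 439.0], [138.0, 375.0], [423.0, 336.0], [423.0, 348.0], [238.0, 451.0], [273.0, 338.0], [171.0, 277.0]]
[[244.0, 446.0], [136.0, 378.0], [424.0, 332.0], [426.0, 348.0], [244.0, 460.0], [284.0, 312.0], [176.0, 268.0]]
```

```bash
python3 - <<'E'
from fit import *
import pickle
cams=pickle.load(open("cams.pkl","rb"))
c=cams["scene"]
im=camera("scene")["pixels"][:,:,::-1]
x0,y0,w,h,s=283,160,58,50,13
big=cv2.resize(im[y0:y0+h,x0:x0+w],None,fx=s,fy=s,interpolation=cv2.INTER_CUBIC)
cv2.imwrite("pics/s20a.png",big)
def draw(P,pairs,col):
    q=((proj(c,P)+.5-[x0,y0])*s).astype(int)
    for a,b in pairs: cv2.line(big,tuple(map(int,q[a])),tuple(map(int,q[b])),col,1)
y=-.0385;R=np.array([[np.cos(y),-np.sin(y)],[np.sin(y),np.cos(y)]])
def W(M,p,z): M=np.array(M)/1e3; return np.c_[M[:,:2]@R.T+p,M[:,2]+z]
box=lambda x,y,z0,z1,cx=0:[[cx+i*x,j*y,k] for k in(z0,z1) for i,j in((1,1),(1,-1),(-1,-1),(-1,1))]
E=[(0,1),(1,2),(2,3),(3,0),(4,5),(5,6),(6,7),(7,4),(0,4),(1,5),(2,6),(3,7)]
b=np.array([.5212,-.0038])
hc=b-.031*R[:,0]
draw(W(box(44,25,0,5),hc,.0861),E,(0,0,255))
draw(W(box(28,25,5,38),hc,.0861),E,(0,0,255))
draw(W(box(80,46,0,2),b,.06),E,(255,255,0))
for sx in(5,-67):
  for sy in(17,-17):
    draw(W([[sx+4.2*np.cos(t),sy+4.2*np.sin(t),14] for t in np.linspace(0,6.28,13)],b,.06),[(i,i+1) for i in range(12)],(255,255,0))
cv2.imwrite("pics/s20.png",big)
E
```

```text
(no output)
```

View pics/s20.png

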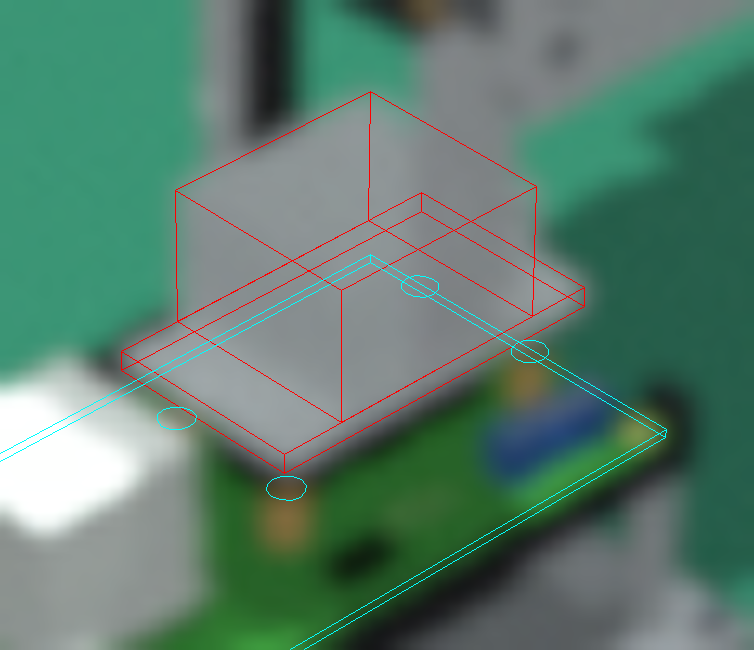

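View pics/s20a.png

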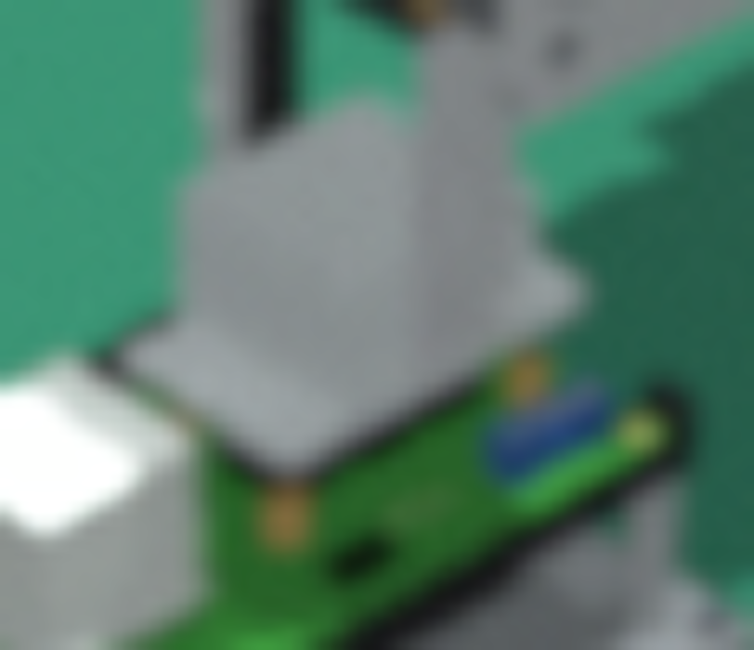

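Emit:
step_arm:
  motion:
    - [[0.001, 0.0004, -0.0004, 0, 0, 0], [0.0005, 0, 0, 0, 0, 0], [0, 0, 0, 0, 0, 0], [0, 0, 0, 0, 0, 0], [0, 0, 0, 0, 0, 0], [0, 0, 0, 0, 0, 0]]

```text
time_s: 22.58
ee_pos: [0.4886, -0.0027, 0.0913]
eef_rot: [3.133, 1.571, -0.046]
force: [0.5, -0.5, -2.4]
grip_width: 0.0497
```

```bash
python3 - <<'E'
from plan import *
plan([.4886,-.0027,.0914],-np.pi/2-.038,1)
print(np.round(get_obs()["joint_vel"],4))
c=crop("scene",200,120,150,110,5,"pics/s21.png")
c=camera("top"); cv2.imwrite("pics/t21.png",c["pixels"][:,:,::-1])
E
```

```text
tcp [ 0.4886 -0.0027  0.0913] psi -1.6082 q6 1.528 tilt [ 1.e-04 -0.e+00 -1.e+00] w 0.0497 F [ 0.5 -0.5 -2.4] t 22.575
world d [0.     0.     0.0001] in tool [-0.0001 -0.     -0.    ] in target tool [-0.0001 -0.     -0.    ] rot deg [ 0.03 -0.   -0.  ]
[-0.0001, -0.0, -0.0, 0.0315, -0.0047, -0.0]
[ 0.0007  0.0005 -0.0002  0.0001 -0.0005 -0.0012]
```

View pics/s21.png

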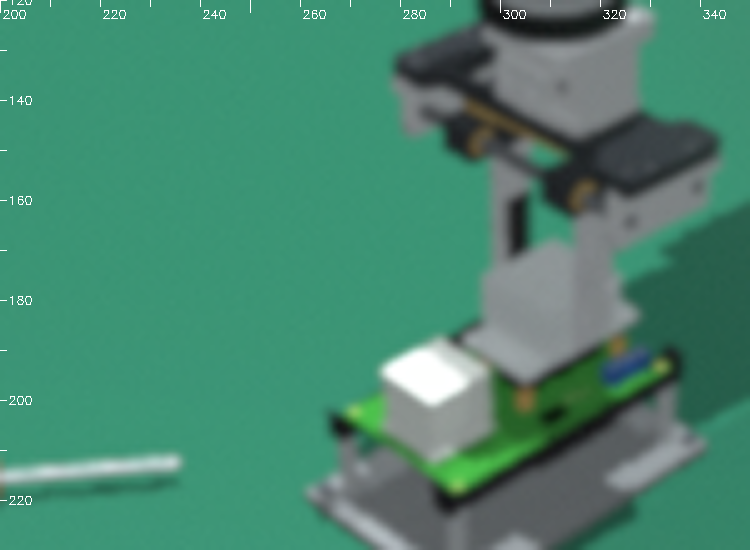

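View pics/t21.png

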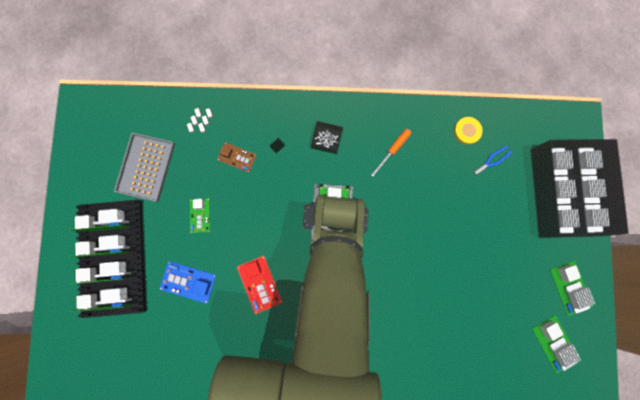

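The heatsink hovers level over the standoffs near (304,198) and (323,189), nothing else has moved, and the arm is still. I'm handing in.

```bash
python3 -c "
from station import ticket
print(ticket.hand_in())"
```

```text
the job is handed in; nothing more can be done
None
```

The board is on the stand, and I handed in at about 22.6 s with the heatsink still held over its standoffs. No verdict was reported.

- **Board:** I picked up the larger green board by its transformer, lowered it onto both ledges inside the guides and let go. The camera fit put it within about 1 mm of the seat and 0.01 rad of the stand's axis.
- **Heatsink:** It is gripped across its fins (opening 49.7 mm, grip set to 35 N), level to about 0.001 rad going by the tool. Its underside is about 10.5 mm above the standoff tops, calculated from the arm's position. The arm was at rest.
- **Alignment:** The arm's position, set against the measured standoff pattern, puts the holes within about 1 mm of the standoff axes.
    - **Disagreement:** An earlier rough fit from the scene camera alone suggested about 1–2 mm sideways and 0.03 rad of yaw. A model overlay on the picture then showed only about 1 mm of offset, so I shifted the heatsink by 0.4 mm along each horizontal axis. I did not refit afterwards.
    - **Not checked from above:** The arm hid the heatsink from the top camera, so I had no direct view of the holes over the standoffs.
- **Everything else:** In the last pictures the screwdriver, small heatsink and screw bin show no visible movement. I saw no sign of the heatsink touching the board.

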